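Draw the filter plate and present it at the inspection panel

ROBOT

A 6-joint arm with a two-finger parallel gripper is mounted at the origin on a cart in front of the work surface, level with it; the furniture and walls round the work are solid. World frame = base frame: x ahead of the robot, y to its left, z up, the work surface at z = 0. Lengths are in mm, angles in rad, forces in N, time in s.
With the tool pointing down it reaches from about 275 to 850 mm from the base axis. Payload 19 kg.
Tool frame: the origin (TCP) lies at the very end of the fingers, on their centre line; the grasp point (between the pads) lies robot.grasp_offset behind it (robot.grasp_offset is the distance from the TCP to the grasp point, in mm); z points along the fingers, y is the line along which they close (so a half turn about z gives the same grasp; the last joint's range is limited). The gripper opens to 85 mm and grips with 20 to 120 N. Pads are 22 mm wide; open, the fingers measure 114 mm over their backs; the gripper's body (76 mm by 85 mm) begins 54 mm behind the grasp point. The pads swing forward as they close: fully open they stand 13 mm farther back than shut.
Start: joints at [-1.341, 0.15, 1.437, -0, 1.554, -0.134], TCP at [204.574, -537.345, 231.267] pointing down, gripper open.
Joint ranges: [-2.8, 2.8], [-0.68, 2.1], [0.12, 2.68], [-1.39, 4.53], [0.16, 2.79], [-2.81, 2.81]. Speed limits (rad/s): [1.89, 1.89, 2.22, 3.01, 3.01, 3.01].

INTERFACE

Orientations are given as a 3x3 rotation matrix whose columns are the frame's x, y, z axes.
In Python, from cell import robot gives the robot as it stands.
- The arm moves only by the tool send_rows, never from a script. Its argument "series" is a list of rows, each an object with "xyz": the shift along the tool's x, y, z in normalised numbers (1 is 0.8 m), a list of three; "twist": the turn, a rotation vector about the tool's x, y, z in a scale on which 1.0 is pi/2 rad, a list of three; "grip": the closure, from 0 (fully open) to 1 (shut). In form: [{"xyz": [x, y, z], "twist": [wx, wy, wz], "grip": grip}, ...]. A call has 1 to 5 rows; each row is the pose to reach, as a shift and turn from the pose commanded when the call began, along the tool's axes at that moment; what a row does not reach only later rows make up. A row lasts 1/10 s, in which the tool goes at most 50 mm and 8.59 degrees, less where a joint would pass 70% of its speed; a pose out of reach is approached as far as the arm can. A call with a gripper value outside its range is refused whole. The fingers move at their own pace and stop on an object; "grip_force" is the grip in N (left out, the last holds). Time passes only in rows, so rows that repeat a pose let the fingers close. It gives the time, the measured TCP pose, the force, the opening and the grip force at its end, in the units of the state.
- robot.observe(): the state, without advancing time (a new reading comes with each control period).
- robot.capture(name): name is "scene" or "top"; returns the picture (420x560x3 uint8, red, green, blue); there is no depth.
- robot.calibration(name): a dict with "fx", "fy", "cx", "cy" (pixels), "distortion" ([k1, k2, p1, p2, k3] as OpenCV has them; the pictures are not rectified), "eye" and "attitude" of the camera in the world. Camera axes: x right, y down, z forward; pixel columns grow to the right and rows downward; lengths in mm; the calibration is good to about 2 mm. A picture is of the moment at which its call begins. calibration takes no time and is no camera call.
- robot.sign_off(): hands the job in; it is judged then, once.
The state is a dict: "time": time; "qpos": joint angles; "dq": joint speeds; "joint_torque": joint torques, N m; "position": TCP position; "tool_rot": TCP orientation; "force": force on the tool from outside, world axes, zero at the start; "torque": the same for the moment, N m; "opening": finger opening in mm; "gripper_force": force on a finger pad.
Only numpy, scipy, OpenCV 4.12 (cv2) and the standard library are available. Lean on these libraries where they do the work, as an engineer would, in place of code of your own. Each camera call takes 0.05 s, during which the arm holds its last target. There are 200 camera calls.

TASK

Lift the loose metal keeper plate with the red fin off its two pins on the grey filter housing, lay it flat on the black rubber mat, fin up, and let go of it. Then swing the blue flap fully up so that it stays open, and draw out the orange-framed filter plate hidden beneath it. Finish while holding the filter plate still and upright in the air, its broad face square to the white inspection panel and centred on it, about 80 mm in front of it; touch neither the panel nor the small things lying about.

Things in the scene. Friction and masses are not known exactly. Their poses are not given: they have to be found in the camera images.
- housing: Grey filter housing, fixed, 120 (x) x 170 (y) x 90 mm high; low bolted feet reach 103 mm to either side. Origin under its centre, front (-x) toward the robot. Its -y part is an open-topped well (inside x -52 to 52, y -77 to 17, floor z 6 mm) under the blue flap; its +y part (y 25 to 85) a solid deck, top z 90, with two steel pins 8 mm thick, 18 mm tall at x +-22, y 68.
- keeper: Loose aluminium keeper plate, 70 (x) x 75 (y) x 5 mm, about 0.15 kg; origin at the centre of its underside. It lies on the deck, square to the housing, underside at z 90 mm, its 11 mm holes over the pins, and overlaps the flap by 20 mm to keep it shut. Red grip fin upright in its middle: 12 mm thick in x, 36 mm long in y, top 33 mm above the underside.
- flap (a joint): Hinge of the blue cover flap (120 x 108 x 6 mm, 0.1 kg): 0 = shut, grows as it swings up and back, 1.57 = upright, stop at 1.9 rad. Stiff hinge (about 0.16 N m): it stays where it is left.
- flap_hinge (a point): Point on the flap's hinge line, at the back top edge of the well; the line runs along the housing's y axis. In the housing frame it is at x 62, y -31, z 87 mm.
- flap_knob (a point): Centre of the flap's black knob: a cylinder 16 mm in diameter and 20 mm long in y, on a 12 mm wide stem, 152 mm from the hinge line and 30 mm beyond the flap's front edge, which is flush with the housing's front; shut, it stands at 87 mm height in front of the housing. Its two flat ends can be pinched along y and it turns between the fingers.
- filter_plate: Loose filter plate, 0.1 kg, hidden upright under the flap: orange frame 10 mm thick (x), 88 wide (y), 56 high, brass core, pull tab on top. Origin under its centre; x is normal to its broad face. It stands parallel to the housing's y, underside at z 6 mm, at housing x -12, in grooves at its two ends (ribs 13 mm long in y, up to z 56; the well between them is clear for fingers).
- plate_centre (a point): Centre of the filter frame, 28 mm above the filter plate's underside.
- plate_tab (a point): Centre of the filter plate's orange pull tab (10 mm thick in x, 34 mm wide in y, 20 mm high), 64 mm above its underside; the tab's top is 74 mm above the underside.
- panel: Inspection panel, fixed on the bench: an upright black frame 150 mm wide (y), 17 mm up to 167 mm high, with a white square face that looks to its -x. Dark foot 80 (x) x 130 (y) x 12 mm, reaching 30 mm in front of the origin and 50 mm behind. Origin at bench height, 3 mm behind the white face.
- view_point (a point): Point where the filter frame's centre shall be held: 80 mm in front of the middle of the white face, 92 mm above the bench.
- mat: Black rubber mat, 130 x 130 x 3 mm, fixed flat on the bench; origin at the centre of its underside.
- loupe: Bystander: black loupe, 34 mm wide, 26 mm high; origin under its centre.
- die_segment: Bystander: grey steel die segment, 29 x 33 x 16 mm; origin under its centre.
- tape_yellow: Bystander: yellow tape roll lying flat, 72 mm wide, 19 mm high; origin under its centre.
Not all that is in view belongs to the job. Several things have the shape of the keeper; the one meant has the colours described above.

How it is judged (in metres and radians):
On the way, in this order (a step that is already met when the one before it is completed fails the run):
1. the keeper plate lies flat on the mat, let go (x of keeper in the frame of mat between -0.05 and 0.05 m and y of keeper in the frame of mat between -0.05 and 0.05 m and height (world z) of keeper below 0.01 m and angle between keeper's own z axis and vertical below 0.15 rad and contact force between the fingers and keeper below 0.2 N), for 0.2 s.
2. the flap is swung up to at least 1.4 rad (value of joint flap above 1.4 rad), for 0.2 s.
3. the filter plate is drawn up out of the well, held in the fingers (z of filter_plate in the frame of housing above 0.095 m and contact force between the fingers and filter_plate above 1 N), for 0.2 s.
At the end, for the whole second after the job is handed in: Filter plate held in the fingers, still, touching nothing else, frame centre within 30 mm of the view point, square to the panel and upright within 0.2 rad; flap open 1.4 rad or more; keeper flat on the mat (centres within 50 mm in each mat axis), let go (all of step 1 and distance between plate_centre and view_point below 0.03 m and angle between the x axis of filter_plate and the x axis of panel, either way round below 0.2 rad and angle between filter_plate's own z axis and vertical below 0.2 rad and height (world z) of filter_plate above 0.03 m and contact force between the fingers and filter_plate above 1 N and contact force between filter_plate and panel below 0.1 N and contact force between filter_plate and housing below 0.1 N and contact force between filter_plate and keeper below 0.1 N and linear speed of filter_plate below 0.03 m/s and value of joint flap above 1.4 rad); the arm keeps its last pose, push and grip.
It fails at once if the inspection panel is touched (over 1 N) (contact force between panel and anything else above 1 N).
It fails at once if a bystander (loupe, die segment, tape roll) is moved more than 20 mm (distance of any of loupe, die_segment, tape_yellow from where it was at the start of the episode above 0.02 m).
It also fails if it takes over 67 s, if anything falls off the work surface, if the arm or the gripper's body presses on something with over 40 N, if the wrist force passes 120 N, or if a joint passes its speed limit or range.

## Working session

There is one attempt and no reset: what is moved stays moved. The work goes in short steps, Python scripts to look and compute and a tool call to move; the robot and the scene stay as the last step left them, time stands still between calls to the robot, and variables do not carry over. Pictures are saved under pics/ and viewed, at most 10 in all, crops included, and the job is handed in when it is done.

Besides the shell and the picture viewer there is one more tool, called after ">>>" as name(argument=value, ...) on one line, values as JSON. send_rows: Moves the arm, as the interface text tells. Its arguments: {"type":"object","properties":{"series":{"type":"array"},"grip_force":{"type":"number"}},"required":["series"]}

```bash
mkdir -p pics; ls; python3 - <<'E'
from cell import robot
import cv2
for n in("scene","top"):
    c=robot.calibration(n); print(n,c)
    cv2.imwrite(f"pics/{n}0.png",robot.capture(n)[:,:,::-1])
print(robot.grasp_offset, robot.observe())
E
```

```text
pics
scene {'fx': 507.4782766130307, 'fy': 507.4782766130307, 'cx': 284.1781350340066, 'cy': 202.5668588590594, 'distortion': array([-0.08683944,  0.        ,  0.        ,  0.        ,  0.        ]), 'eye': array([-541.41889672,  738.12126726, 1242.99430538]), 'attitude': array([[-0.50340734, -0.57786349,  0.64238216],
       [-0.86404608,  0.33867206, -0.37245886],
       [-0.00232651, -0.74254631, -0.66979069]])}
top {'fx': 452.5333606108489, 'fy': 452.5333606108489, 'cx': 281.98011878091705, 'cy': 211.00896527434153, 'distortion': array([-0.02564462,  0.        ,  0.        ,  0.        ,  0.        ]), 'eye': array([ 427.25192839,   99.59647084, 1258.12001967]), 'attitude': array([[ 0.01048289, -0.99674388,  0.07994845],
       [-0.99984132, -0.00929666,  0.0151953 ],
       [-0.01440256, -0.08009506, -0.99668317]])}
18.700000000000003 {'time': 0.1, 'qpos': array([-1.34101789e+00,  1.50923583e-01,  1.43792050e+00, -2.32761821e-05,
        1.55376995e+00, -1.33998606e-01]), 'dq': array([ 6.22564874e-04, -1.38220690e-03, -2.23039324e-03,  1.27771881e-06,
        4.73346495e-04,  9.38206014e-04]), 'joint_torque': array([ 5.87172268e-03, -7.14375758e+01, -5.71794999e+01,  1.55795788e-04,
        7.29792228e-03,  2.34001226e-05]), 'position': array([ 204.51810295, -537.18507525,  230.7660251 ]), 'tool_rot': array([[ 9.34559465e-01,  3.55806889e-01, -2.55290855e-04],
       [ 3.55806962e-01, -9.34558948e-01,  9.89227412e-04],
       [ 1.13389575e-04, -1.01532610e-03, -9.99999478e-01]]), 'force': array([-0.27200409,  0.21975006, -0.12910869]), 'torque': array([-0.00510609,  0.03441715,  0.03256463]), 'gripper_force': 0.0, 'opening': 85.45660389861271}
```

View pics/scene0.png

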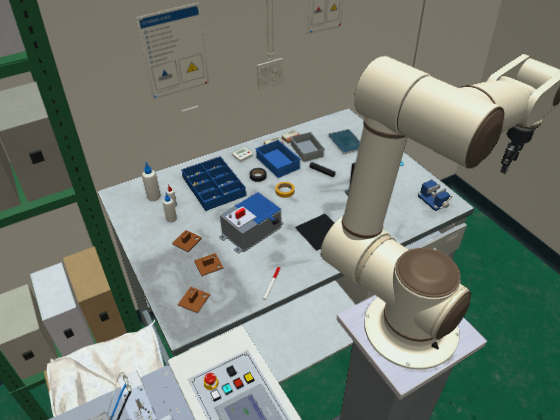

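View pics/top0.png

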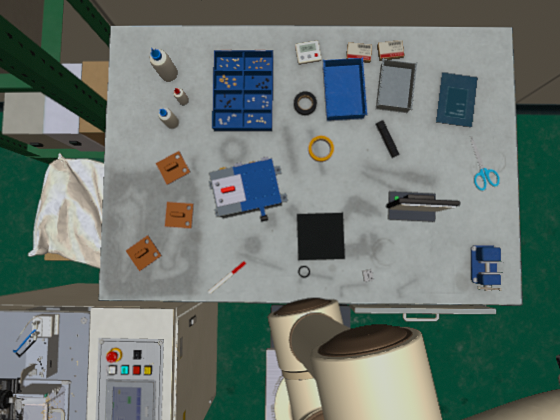

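The scene picture shows the housing (250,220), mat (318,232) and yellow tape (285,189). In the top picture the housing is at (247,188), its knob at (264,214), the mat at (320,236), the panel at (423,204) and the tape at (320,148).

Keeper candidates in the top picture:
- (228,189): aluminium plate with a red fin, on the housing
- (172,167), (180,214), (143,253): brown plates with brown fins

By the description it is the one at (228,189). I'll check that in a close crop.

```bash
python3 - <<'E'
import cv2,numpy as np
t=cv2.imread("pics/top0.png");s=cv2.imread("pics/scene0.png")
def c(i,x,y,w,h,W=400,H=300): return cv2.resize(i[y:y+h,x:x+w],(W,H),interpolation=cv2.INTER_CUBIC)
cv2.imwrite("pics/crop1.png",np.vstack([np.hstack([c(t,198,148,100,75),c(t,375,175,100,75)]),np.hstack([c(s,205,175,100,75),c(t,290,215,100,75)])]))
E
```

```text
(no output)
```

View pics/crop1.png

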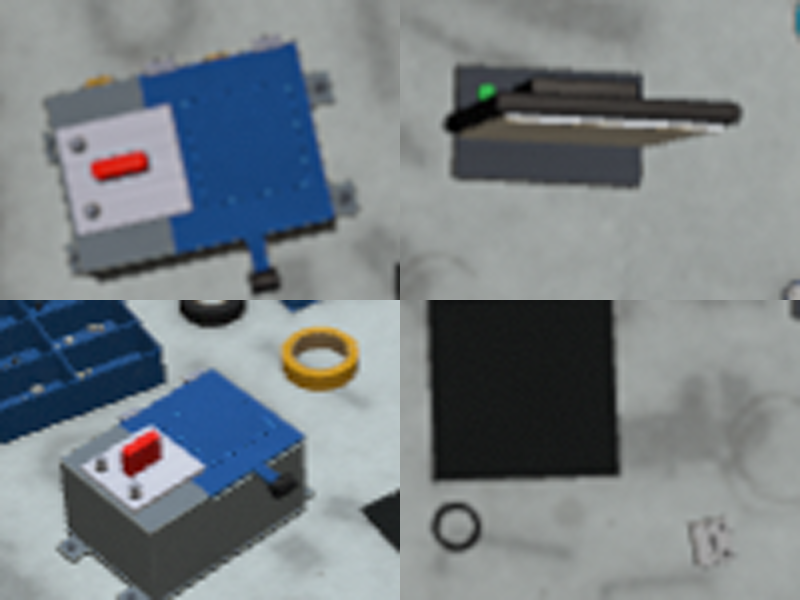

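The crop confirms it: the pale plate with the red fin sits over two pins at top pixel (228,189). The panel's white face looks toward the robot. The small things are a black ring at (304,271) and a speckled die at (367,275). Next I'll measure.

```bash
cat >h.py <<'E'
import cv2,numpy as np
from cell import robot
def rays(n,p):
    c=robot.calibration(n);K=np.array([[c['fx'],0,c['cx']],[0,c['fy'],c['cy']],[0,0,1]])
    u=cv2.undistortPoints(np.float64(p).reshape(-1,1,2),K,c['distortion'])[:,0]
    return c['eye'],np.c_[u,np.ones(len(u))]@c['attitude'].T
def plane(n,p,z):
    e,d=rays(n,p); return e+d*((z-e[2])/d[:,2])[:,None]
def tri(p1,p2):
    A=[];b=[]
    for n,p in(("top",p1),("scene",p2)):
        e,d=rays(n,[p]);d=d[0]/np.linalg.norm(d);M=np.eye(3)-np.outer(d,d);A.append(M);b.append(M@e)
    x=np.linalg.lstsq(np.vstack(A),np.hstack(b),rcond=None)[0];return x
def mask(im,lo,hi,box):
    h=cv2.cvtColor(im,cv2.COLOR_BGR2HSV);m=cv2.inRange(h,np.array(lo),np.array(hi))
    o=np.zeros_like(m);x0,y0,x1,y1=box;o[y0:y1,x0:x1]=m[y0:y1,x0:x1];return o
def big(m):
    c,_=cv2.findContours(m,cv2.RETR_EXTERNAL,cv2.CHAIN_APPROX_NONE);return max(c,key=cv2.contourArea)[:,0]
def cen(m): 
    q=cv2.moments(m,True);return (q['m10']/q['m00'],q['m01']/q['m00'])
E
python3 - <<'E'
from h import *
np.set_printoptions(precision=1,suppress=True)
t=cv2.imread("pics/top0.png");s=cv2.imread("pics/scene0.png")
R=lambda im,b: mask(im,(0,150,120),(8,255,255),b)
mt=R(t,(205,170,260,210));ms=R(s,(225,200,260,235))
print("fin px",cen(mt),cen(ms),"tri",tri(cen(mt),cen(ms)))
q=plane("top",big(mt),123)[:,:2].astype(np.float32);print("fin rect z123",cv2.minAreaRect(q))
b=mask(t,(100,120,50),(125,255,255),(205,145,295,225));b=cv2.morphologyEx(b,cv2.MORPH_CLOSE,np.ones((3,3)))
b=cv2.morphologyEx(b,cv2.MORPH_OPEN,np.ones((9,9)))
q=plane("top",big(b),90)[:,:2].astype(np.float32);r=cv2.minAreaRect(q);print("flap",r,cv2.boxPoints(r))
k=mask(t,(0,0,180),(180,50,255),(205,155,255,220));k=k|mt
q=plane("top",big(k),95)[:,:2].astype(np.float32);print("keeper",cv2.minAreaRect(q))
k=mask(t,(0,0,0),(180,255,50),(290,205,355,265))
q=plane("top",big(k),3)[:,:2].astype(np.float32);print("mat",cv2.minAreaRect(q))
print("foot",plane("top",[(388.3,219.5),(435,221.5),(388.8,191.5),(435.2,193.5)],12))
print("frame top",plane("top",[(399.5,200),(460,202.5)],167),"base",plane("top",[(386.75,206)],17))
k=mask(t,(0,0,0),(180,255,60),(258,203,275,226));print("knob",cen(k),plane("top",[cen(k)],92))
print("loupe, die",plane("top",[(304,271),(367,275),(320,148)],15))
E
```

```text
fin px (227.47272727272727, 188.94545454545454) (239.66666666666666, 210.66666666666666) tri [574.2 257.1 119.6]
fin rect z123 ((573.0012817382812, 255.7362823486328), (10.260133743286133, 33.7841796875), 13.095388412475586)
flap ((590.7461547851562, 175.88458251953125), (121.01221466064453, 90.35140228271484), 9.826517105102539) [[523.4 210.1]
 [538.8 121. ]
 [658.1 141.7]
 [642.7 230.7]]
keeper ((574.1100463867188, 256.8250732421875), (65.61125946044922, 70.94308471679688), 13.094307899475098)
mat ((459.51666259765625, 11.790637969970703), (125.75581359863281, 126.40829467773438), 2.2402284145355225)
foot [[ 506.5 -174.4   12. ]
 [ 502.2 -302.9   12. ]
 [ 584.1 -176.4   12. ]
 [ 579.7 -304.8   12. ]]
frame top [[ 544.1 -167.8  167. ]
 [ 539.4 -314.2  167. ]] base [[ 543.3 -169.3   17. ]]
knob (265.40384615384613, 213.8653846153846) [[513.  160.2  92. ]]
loupe, die [[ 363.4   56.8   15. ]
 [ 354.4 -114.7   15. ]
 [ 704.    14.5   15. ]]
```

```bash
cat >>h.py <<'E'
from scipy.spatial.transform import Rotation as Ro
def go(p,yaw,tilt=None):
    o=robot.observe();T=o['tool_rot'];a=np.radians(yaw)
    G=np.array([[np.cos(a),np.sin(a),0],[np.sin(a),-np.cos(a),0],[0,0,-1]])
    w=Ro.from_matrix(T.T@G).as_rotvec(degrees=True)
    print("at",o['position'].round(1),"shift",(T.T@(np.array(p)-o['position'])).round(1),"twist",w.round(1),"t",round(o['time'],1),"open",round(o['opening'],1))
E
python3 - <<'E'
from h import *
np.set_printoptions(precision=2,suppress=True)
t=cv2.imread("pics/top0.png")
b=mask(t,(100,120,50),(125,255,255),(205,145,295,225));b=cv2.morphologyEx(b,cv2.MORPH_CLOSE,np.ones((3,3)))
P=big(b).astype(float);q=plane("top",P,90)[:,:2]
a=np.radians(12);ex=np.array([np.cos(a),np.sin(a)]);ey=np.array([-ex[1],ex[0]])
u=q@ex;v=q@ey
def fit(sel):
    L=cv2.fitLine(q[sel].astype(np.float32),cv2.DIST_HUBER,0,.01,.01).ravel();return np.degrees(np.arctan2(L[1],L[0])),L[2:]
hi=lambda x:np.percentile(x,98)
lo=lambda x:np.percentile(x,2)
um=u[(v>np.percentile(v,5))]
print("u",u.min(),u.max(),"v",v.min(),v.max())
umid=u.min()+ (u.max()-u.min())*.6
R=fit((v<v.min()+6)&(abs(u-(u.max()-60))<45));print("-y edge",R,R[1]@ey)
B=fit((u>u.max()-6)&(abs(v-(v.min()+52))<38));print("back",B,B[1]@ex)
F=fit((abs(u-(u.max()-120))<5)&(abs(v-(v.min()+52))<45));print("front",F,F[1]@ex)
go((574,257,220),102)
E
```

```text
u 533.0704511946151 674.5866786984191 v 4.354707228905991 110.77835698177233
-y edge (np.float32(13.059018), array([598.79, 134.28], dtype=float32)) 6.8547078821674745
back (np.float32(-76.87264), array([646.52, 194.52], dtype=float32)) 672.8302462695433
front (np.float32(-76.88031), array([532.89, 169.62], dtype=float32)) 556.5082191665118
at [ 204.5 -537.2  230.8] shift [ 627.9 -610.7   11.5] twist [ -0.   -0.  -81.2] t 0.1 open 85.5
```

The rows are not in the units I measure in: shifts go in shares of 0.8 m and turns go in shares of pi/2 rad. I convert before sending: 160 mm is 0.2, -155 mm is -0.1938.

>>> send_rows(series=[{"xyz": [0.04, -0.0388, 0], "twist": [0, 0, 0], "grip": 0}, {"xyz": [0.08, -0.0775, 0], "twist": [0, 0, 0], "grip": 0}, {"xyz": [0.12, -0.1163, 0], "twist": [0, 0, 0], "grip": 0}, {"xyz": [0.16, -0.155, 0], "twist": [0, 0, 0], "grip": 0}, {"xyz": [0.2, -0.1938, 0], "twist": [0, 0, 0], "grip": 0}])

```text
time: 0.6
position: [299.2, -333.8, 231.0]
tool_rot: [[0.935, 0.355, -0.0], [0.355, -0.935, 0.0], [0.0, -0.0, -1.0]]
force: [0.4, -1.0, 0.3]
opening: 85.5
gripper_force: 0.0
```

To row units: 160 mm is 0.2, -155 mm is -0.1938.

>>> send_rows(series=[{"xyz": [0.04, -0.0388, 0], "twist": [0, 0, 0], "grip": 0}, {"xyz": [0.08, -0.0775, 0], "twist": [0, 0, 0], "grip": 0}, {"xyz": [0.12, -0.1163, 0], "twist": [0, 0, 0], "grip": 0}, {"xyz": [0.16, -0.155, 0], "twist": [0, 0, 0], "grip": 0}, {"xyz": [0.2, -0.1938, 0], "twist": [0, 0, 0], "grip": 0}])

```text
time: 1.1
position: [393.6, -131.9, 231.3]
tool_rot: [[0.935, 0.356, 0.0], [0.356, -0.935, 0.0], [0.0, 0.0, -1.0]]
force: [1.0, -0.9, 0.3]
opening: 85.5
gripper_force: 0.0
```

```bash
python3 - <<'E'
from h import *
go((572.8,255.8,200),103.1)
E
```

```text
at [ 393.6 -131.9  231.3] shift [ 305.4 -298.7   31.3] twist [  0.   -0.  -82.3] t 1.1 open 85.5
```

To row units: 160 mm is 0.2, -155 mm is -0.1938, -8.2 degrees is -0.0911.

>>> send_rows(series=[{"xyz": [0.04, -0.0388, 0], "twist": [0, 0, -0.0911], "grip": 0}, {"xyz": [0.08, -0.0775, 0], "twist": [0, 0, -0.1822], "grip": 0}, {"xyz": [0.12, -0.1163, 0], "twist": [0, 0, -0.2733], "grip": 0}, {"xyz": [0.16, -0.155, 0], "twist": [0, 0, -0.3644], "grip": 0}, {"xyz": [0.2, -0.1938, 0], "twist": [0, 0, -0.4556], "grip": 0}])

```text
time: 1.6
position: [488.0, 70.0, 231.2]
tool_rot: [[0.466, 0.885, -0.0], [0.885, -0.466, 0.0], [-0.0, -0.0, -1.0]]
force: [0.5, -0.5, 0.7]
opening: 85.3
gripper_force: 0.0
```

To row units: 204 mm is 0.255, 164 mm is 0.205, -41 degrees is -0.4556.

>>> send_rows(series=[{"xyz": [0.0513, -0.0038, 0.0075], "twist": [0, 0, -0.0911], "grip": 0.3}, {"xyz": [0.1025, -0.0063, 0.015], "twist": [0, 0, -0.1822], "grip": 0.3}, {"xyz": [0.1538, -0.01, 0.0225], "twist": [0, 0, -0.2733], "grip": 0.3}, {"xyz": [0.205, -0.0125, 0.0313], "twist": [0, 0, -0.3644], "grip": 0.3}, {"xyz": [0.255, -0.0163, 0.0388], "twist": [0, 0, -0.4556], "grip": 0.3}])

```text
time: 2.1
position: [572.8, 255.7, 199.5]
tool_rot: [[-0.228, 0.974, -0.001], [0.974, 0.228, -0.0], [0.0, -0.001, -1.0]]
force: [-0.4, -1.2, -0.1]
opening: 59.7
gripper_force: 0.0
```

```bash
python3 - <<'E'
from h import *
go((572.8,255.8,99),103.1)
E
```

```text
at [572.8 255.7 199.5] shift [1.000e-01 1.000e-01 1.005e+02] twist [-0.  -0.   0.1] t 2.1 open 59.7
```

To row units: 100 mm is 0.125, 92 mm is 0.115.

>>> send_rows(series=[{"xyz": [0, 0, 0.0313], "twist": [0, 0, 0], "grip": 0.4}, {"xyz": [0, 0, 0.0625], "twist": [0, 0, 0], "grip": 0.4}, {"xyz": [0, 0, 0.0938], "twist": [0, 0, 0], "grip": 0.4}, {"xyz": [0, 0, 0.115], "twist": [0, 0, 0], "grip": 0.4}, {"xyz": [0, 0, 0.125], "twist": [0, 0, 0], "grip": 0.4}])

```text
time: 2.6
position: [571.7, 253.8, 98.3]
tool_rot: [[-0.222, 0.975, -0.003], [0.975, 0.222, -0.001], [-0.0, -0.003, -1.0]]
force: [0.0, 0.3, 0.2]
opening: 51.4
gripper_force: 0.0
```

>>> send_rows(series=[{"xyz": [0, 0, 0], "twist": [0, 0, 0], "grip": 1}, {"xyz": [0, 0, 0], "twist": [0, 0, 0], "grip": 1}, {"xyz": [0, 0, 0], "twist": [0, 0, 0], "grip": 1}, {"xyz": [0, 0, 0], "twist": [0, 0, 0], "grip": 1}, {"xyz": [0, 0, 0], "twist": [0, 0, 0], "grip": 1}], grip_force=50)

```text
time: 3.1
position: [573.6, 254.3, 101.8]
tool_rot: [[-0.222, 0.975, 0.003], [0.975, 0.222, 0.001], [0.0, 0.003, -1.0]]
force: [5.8, 0.4, 2.3]
opening: 11.3
gripper_force: 50.5
```

To row units: -45 mm is -0.0563, -30 mm is -0.0375.

>>> send_rows(series=[{"xyz": [0, 0, -0.0063], "twist": [0, 0, 0], "grip": 1}, {"xyz": [0, 0, -0.015], "twist": [0, 0, 0], "grip": 1}, {"xyz": [0, 0, -0.025], "twist": [0, 0, 0], "grip": 1}, {"xyz": [0, 0, -0.0375], "twist": [0, 0, 0], "grip": 1}, {"xyz": [0, 0, -0.0563], "twist": [0, 0, 0], "grip": 1}])

```text
time: 3.6
position: [572.1, 253.9, 146.0]
tool_rot: [[-0.222, 0.975, -0.001], [0.975, 0.222, -0.0], [0.0, -0.001, -1.0]]
force: [-0.1, -0.1, -0.8]
opening: 11.0
gripper_force: 50.0
```

```bash
python3 - <<'E'
from h import *
go((459.5,11.8,120),103.1)
t=robot.capture("top")[:,:,::-1];s=robot.capture("scene")[:,:,::-1]
c=lambda i,x,y:cv2.resize(i[y:y+90,x:x+120],(400,300),interpolation=cv2.INTER_CUBIC)
cv2.imwrite("pics/lift.png",np.hstack([c(t,190,140),c(s,190,160)]))
E
```

```text
at [572.1 253.9 146. ] shift [-211.  -163.6   26.1] twist [-0.1 -0.  -0.3] t 3.6 open 11.0
```

View pics/lift.png

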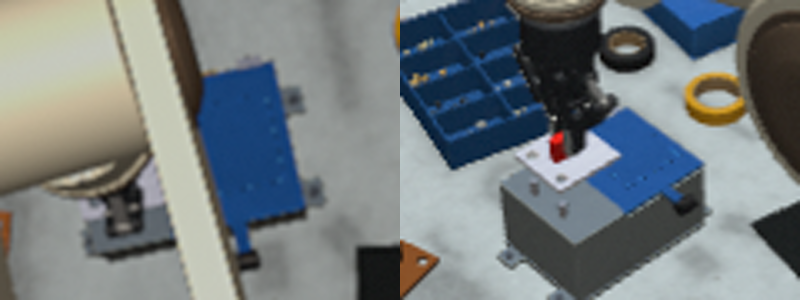

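To row units: -168 mm is -0.21, -130 mm is -0.1625.

>>> send_rows(series=[{"xyz": [-0.0375, -0.0288, -0.0125], "twist": [0, 0, 0], "grip": 1}, {"xyz": [-0.0788, -0.0613, -0.0125], "twist": [0, 0, 0], "grip": 1}, {"xyz": [-0.1225, -0.095, -0.0125], "twist": [0, 0, 0], "grip": 1}, {"xyz": [-0.1663, -0.1288, -0.0125], "twist": [0, 0, 0], "grip": 1}, {"xyz": [-0.21, -0.1625, 0], "twist": [0, 0, 0], "grip": 1}])

```text
time: 4.2
position: [482.6, 60.1, 146.2]
tool_rot: [[-0.223, 0.975, 0.002], [0.975, 0.223, -0.0], [-0.001, 0.002, -1.0]]
force: [1.0, -0.5, -1.4]
opening: 10.8
gripper_force: 50.1
```

>>> send_rows(series=[{"xyz": [-0.0313, -0.025, 0.025], "twist": [0, 0, 0], "grip": 1}, {"xyz": [-0.0538, -0.0425, 0.0625], "twist": [0, 0, 0], "grip": 1}, {"xyz": [-0.0538, -0.0425, 0.1], "twist": [0, 0, 0], "grip": 1}, {"xyz": [-0.0538, -0.0425, 0.125], "twist": [0, 0, 0], "grip": 1}, {"xyz": [-0.0538, -0.0425, 0.1438], "twist": [0, 0, 0], "grip": 1}])

```text
time: 4.7
position: [458.8, 11.7, 29.1]
tool_rot: [[-0.222, 0.975, -0.001], [0.975, 0.222, 0.0], [0.001, -0.001, -1.0]]
force: [0.1, -0.3, -1.5]
opening: 10.8
gripper_force: 50.1
```

To row units: 14 mm is 0.0175, 12 mm is 0.015.

>>> send_rows(series=[{"xyz": [0, 0, 0.005], "twist": [0, 0, 0], "grip": 1}, {"xyz": [0, 0, 0.01], "twist": [0, 0, 0], "grip": 1}, {"xyz": [0, 0, 0.015], "twist": [0, 0, 0], "grip": 1}, {"xyz": [0, 0, 0.0175], "twist": [0, 0, 0], "grip": 1}, {"xyz": [0, 0, 0.0175], "twist": [0, 0, 0], "grip": 1}])

```text
time: 5.2
position: [459.6, 11.9, 16.5]
tool_rot: [[-0.222, 0.975, 0.0], [0.975, 0.222, 0.0], [0.0, 0.0, -1.0]]
force: [0.6, -1.8, -1.3]
opening: 10.6
gripper_force: 50.1
```

To row units: 2 mm is 0.0025, 1 mm is 0.0013.

>>> send_rows(series=[{"xyz": [0, 0, 0.0013], "twist": [0, 0, 0], "grip": 1}, {"xyz": [0, 0, 0.0025], "twist": [0, 0, 0], "grip": 1}, {"xyz": [0, 0, 0.0025], "twist": [0, 0, 0], "grip": 1}])

```text
time: 5.5
position: [459.7, 11.9, 14.7]
tool_rot: [[-0.222, 0.975, 0.001], [0.975, 0.222, 0.0], [-0.0, 0.001, -1.0]]
force: [-1.7, 0.6, 2.9]
opening: 10.8
gripper_force: 50.7
```

To row units: 2 mm is 0.0025, 1 mm is 0.0013.

>>> send_rows(series=[{"xyz": [0, 0, 0.0013], "twist": [0, 0, 0], "grip": 1}, {"xyz": [0, 0, 0.0025], "twist": [0, 0, 0], "grip": 1}, {"xyz": [0, 0, 0.0025], "twist": [0, 0, 0], "grip": 1}])

```text
time: 5.8
position: [459.8, 11.9, 14.5]
tool_rot: [[-0.223, 0.975, 0.001], [0.975, 0.223, -0.0], [-0.0, 0.001, -1.0]]
force: [-20.1, 2.5, 48.4]
opening: 10.9
gripper_force: 57.2
```

To row units: -2 mm is -0.0025.

>>> send_rows(series=[{"xyz": [0, 0, -0.0025], "twist": [0, 0, 0], "grip": 1}, {"xyz": [0, 0, -0.0025], "twist": [0, 0, 0], "grip": 0.5}, {"xyz": [0, 0, -0.0025], "twist": [0, 0, 0], "grip": 0.4}, {"xyz": [0, 0, -0.0025], "twist": [0, 0, 0], "grip": 0.4}, {"xyz": [0, 0, -0.0025], "twist": [0, 0, 0], "grip": 0.4}])

```text
time: 6.3
position: [459.4, 11.9, 14.1]
tool_rot: [[-0.222, 0.975, -0.0], [0.975, 0.222, 0.0], [0.0, -0.0, -1.0]]
force: [0.7, -0.9, 0.7]
opening: 51.6
gripper_force: 0.0
```

To row units: -160 mm is -0.2, -150 mm is -0.1875.

>>> send_rows(series=[{"xyz": [0, 0, -0.025], "twist": [0, 0, 0], "grip": 0.4}, {"xyz": [0, 0, -0.075], "twist": [0, 0, 0], "grip": 0.4}, {"xyz": [0, 0, -0.1313], "twist": [0, 0, 0], "grip": 0.4}, {"xyz": [0, 0, -0.1875], "twist": [0, 0, 0], "grip": 0.4}, {"xyz": [0, 0, -0.2], "twist": [0, 0, 0], "grip": 0.4}])

```text
time: 6.8
position: [461.0, 11.7, 179.0]
tool_rot: [[-0.222, 0.975, 0.006], [0.975, 0.222, -0.001], [-0.002, 0.006, -1.0]]
force: [-0.3, -0.6, -0.4]
opening: 51.1
gripper_force: 0.0
```

```bash
python3 - <<'E'
from h import *
go((501.1,165.6,180),13.1)
t=robot.capture("top")[:,:,::-1];s=robot.capture("scene")[:,:,::-1]
c=lambda i,x,y:cv2.resize(i[y:y+90,x:x+120],(400,300),interpolation=cv2.INTER_CUBIC)
cv2.imwrite("pics/mat.png",np.hstack([c(t,240,190),c(s,240,180)]))
print(plane("top",[(264.25,218)],95))
E
```

```text
at [461.   11.7 179. ] shift [141.1  73.3  -0.9] twist [ 0.4 -0.2 89.8] t 6.8 open 51.1
[[502.05063047 162.83608455  95.        ]]
```

View pics/mat.png

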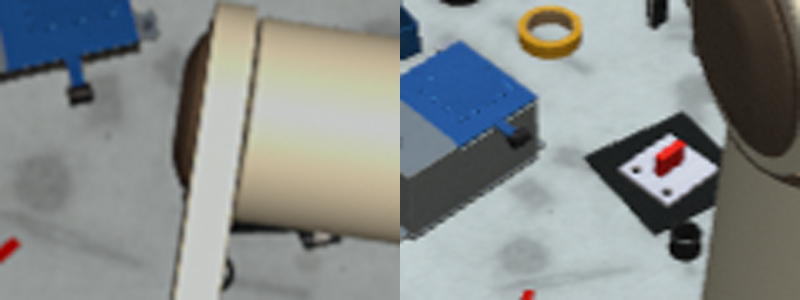

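To row units: 70 mm is 0.0875, 56 mm is 0.07, 42.5 degrees is 0.4722.

>>> send_rows(series=[{"xyz": [0.0175, 0.0088, -0.005], "twist": [0, 0, 0.0944], "grip": 0.4}, {"xyz": [0.035, 0.0188, -0.01], "twist": [0, 0, 0.1889], "grip": 0.4}, {"xyz": [0.0525, 0.0275, -0.015], "twist": [0, 0, 0.2833], "grip": 0.4}, {"xyz": [0.07, 0.0375, -0.02], "twist": [0, 0, 0.3778], "grip": 0.4}, {"xyz": [0.0875, 0.0463, -0.02], "twist": [0, 0, 0.4722], "grip": 0.4}])

```text
time: 7.4
position: [479.8, 88.9, 188.7]
tool_rot: [[0.5, 0.866, -0.002], [0.866, -0.5, 0.0], [-0.001, -0.002, -1.0]]
force: [-0.3, -0.3, 0.2]
opening: 51.3
gripper_force: 0.0
```

To row units: 77 mm is 0.0963, 62 mm is 0.0775, 42.5 degrees is 0.4722.

>>> send_rows(series=[{"xyz": [0.0188, -0.005, 0], "twist": [0, 0, 0.0944], "grip": 0.4}, {"xyz": [0.0388, -0.01, 0], "twist": [0, 0, 0.1889], "grip": 0.4}, {"xyz": [0.0575, -0.0163, 0], "twist": [0, 0, 0.2833], "grip": 0.4}, {"xyz": [0.0775, -0.0213, 0], "twist": [0, 0, 0.3778], "grip": 0.4}, {"xyz": [0.0963, -0.0263, 0], "twist": [0, 0, 0.4722], "grip": 0.4}])

```text
time: 7.9
position: [499.4, 166.2, 188.0]
tool_rot: [[0.954, 0.301, -0.003], [0.301, -0.954, -0.0], [-0.003, -0.001, -1.0]]
force: [-0.1, 0.1, 0.0]
opening: 51.5
gripper_force: 0.0
```

```bash
python3 - <<'E'
from h import *
print("knob",tri((263.7,218.5),(275.1,219.9)))
go((501.5,164.5,120),13.1)
E
```

```text
knob [501.75078871 165.72177018  93.85766689]
at [499.4 166.2 188. ] shift [ 1.7  2.3 68. ] twist [-0.   0.2  4.4] t 7.9 open 51.5
```

To row units: 117 mm is 0.1463, 1.7 mm is 0.0021, 4.4 degrees is 0.0489.

>>> send_rows(series=[{"xyz": [0.0021, 0.0019, 0.0375], "twist": [0, 0, 0.0489], "grip": 0.4}, {"xyz": [0.0021, 0.0019, 0.075], "twist": [0, 0, 0.0489], "grip": 0.4}, {"xyz": [0.0021, 0.0019, 0.1125], "twist": [0, 0, 0.0489], "grip": 0.4}, {"xyz": [0.0021, 0.0019, 0.1375], "twist": [0, 0, 0.0489], "grip": 0.4}, {"xyz": [0.0021, 0.0019, 0.1463], "twist": [0, 0, 0.0489], "grip": 0.4}])

```text
time: 8.4
position: [500.0, 164.4, 69.4]
tool_rot: [[0.973, 0.232, -0.006], [0.232, -0.973, -0.001], [-0.006, -0.001, -1.0]]
force: [0.1, -0.3, 0.7]
opening: 51.3
gripper_force: 0.0
```

>>> send_rows(series=[{"xyz": [0, 0, 0], "twist": [0, 0, 0], "grip": 1}, {"xyz": [0, 0, 0], "twist": [0, 0, 0], "grip": 1}, {"xyz": [0, 0, 0], "twist": [0, 0, 0], "grip": 1}, {"xyz": [0, 0, 0], "twist": [0, 0, 0], "grip": 1}, {"xyz": [0, 0, 0], "twist": [0, 0, 0], "grip": 1}], grip_force=30)

```text
time: 8.9
position: [502.2, 165.0, 73.9]
tool_rot: [[0.973, 0.233, 0.001], [0.233, -0.973, 0.001], [0.001, -0.0, -1.0]]
force: [-1.4, 4.6, 2.2]
opening: 19.0
gripper_force: 31.7
```

```bash
python3 - <<'E'
from h import *
go((501.4,165.3,71),13.1)
# arc in tool frame (x fwd, z down) from shut
for th in np.arange(0,1.86,.1): print(round(th,2),np.round([152*(1-np.cos(th)),-152*np.sin(th)],0))
E
```

```text
at [502.2 165.   73.9] shift [-0.7 -0.5  2.9] twist [-0.  -0.1  0.3] t 8.9 open 19.0
0.0 [ 0. -0.]
0.1 [  1. -15.]
0.2 [  3. -30.]
0.3 [  7. -45.]
0.4 [ 12. -59.]
0.5 [ 19. -73.]
0.6 [ 27. -86.]
0.7 [ 36. -98.]
0.8 [  46. -109.]
0.9 [  58. -119.]
1.0 [  70. -128.]
1.1 [  83. -135.]
1.2 [  97. -142.]
1.3 [ 111. -146.]
1.4 [ 126. -150.]
1.5 [ 141. -152.]
1.6 [ 156. -152.]
1.7 [ 172. -151.]
1.8 [ 187. -148.]
```

To row units: -73 mm is -0.0913, -59 mm is -0.0738.

>>> send_rows(series=[{"xyz": [0.0013, 0, -0.0188], "twist": [0, 0, 0], "grip": 1}, {"xyz": [0.0038, 0, -0.0375], "twist": [0, 0, 0], "grip": 1}, {"xyz": [0.0088, 0, -0.0563], "twist": [0, 0, 0], "grip": 1}, {"xyz": [0.015, 0, -0.0738], "twist": [0, 0, 0], "grip": 1}, {"xyz": [0.0238, 0, -0.0913], "twist": [0, 0, 0], "grip": 1}])

```text
time: 9.4
position: [520.4, 169.3, 147.1]
tool_rot: [[0.973, 0.233, -0.0], [0.233, -0.973, 0.0], [-0.0, -0.0, -1.0]]
force: [1.0, 5.4, -5.4]
opening: 19.2
gripper_force: 29.7
```

To row units: -55 mm is -0.0688, 51 mm is 0.0638.

>>> send_rows(series=[{"xyz": [0.01, 0, -0.0163], "twist": [0, 0, 0], "grip": 1}, {"xyz": [0.0213, 0, -0.0313], "twist": [0, 0, 0], "grip": 1}, {"xyz": [0.0338, 0, -0.045], "twist": [0, 0, 0], "grip": 1}, {"xyz": [0.0488, 0, -0.0575], "twist": [0, 0, 0], "grip": 1}, {"xyz": [0.0638, 0, -0.0688], "twist": [0, 0, 0], "grip": 1}])

```text
time: 9.9
position: [570.3, 181.0, 202.0]
tool_rot: [[0.973, 0.232, -0.0], [0.232, -0.973, -0.0], [-0.0, 0.0, -1.0]]
force: [0.8, 2.8, -6.9]
opening: 19.6
gripper_force: 29.5
```

```bash
python3 - <<'E'
from h import *
go((501.4,165.3,71),13.1)
s=robot.capture("scene")[:,:,::-1]
c=lambda i,x,y:cv2.resize(i[y:y+90,x:x+120],(400,300),interpolation=cv2.INTER_CUBIC)
cv2.imwrite("pics/flap.png",c(s,200,150))
E
```

```text
at [570.3 181.  202. ] shift [-70.6  -0.8 131. ] twist [0.  0.  0.3] t 9.9 open 19.6
```

View pics/flap.png

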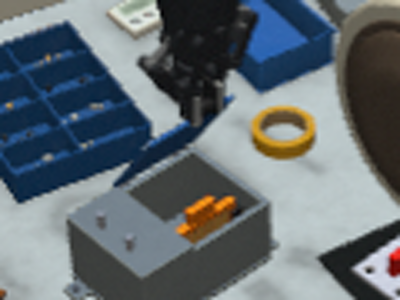

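Flap is coming up (crop (180,140)), with the orange plate visible in the well at (207,212). I'll carry on along the arc.

To row units: 71 mm is 0.0888, 56 mm is 0.07.

>>> send_rows(series=[{"xyz": [0.0163, 0, -0.0088], "twist": [0, 0, 0], "grip": 1}, {"xyz": [0.0338, 0, -0.0175], "twist": [0, 0, 0], "grip": 1}, {"xyz": [0.0513, 0, -0.0225], "twist": [0, 0, 0], "grip": 1}, {"xyz": [0.07, 0, -0.0275], "twist": [0, 0, 0], "grip": 1}, {"xyz": [0.0888, 0, -0.03], "twist": [0, 0, 0], "grip": 1}])

```text
time: 10.45
position: [639.6, 197.2, 226.0]
tool_rot: [[0.973, 0.232, 0.0], [0.232, -0.973, -0.001], [0.0, 0.001, -1.0]]
force: [-2.6, -0.6, 1.2]
opening: 19.3
gripper_force: 30.7
```

To row units: 44 mm is 0.055, 31 mm is 0.0388.

>>> send_rows(series=[{"xyz": [0.0188, 0, 0], "twist": [0, 0, 0], "grip": 1}, {"xyz": [0.0388, 0, 0.0013], "twist": [0, 0, 0], "grip": 1}, {"xyz": [0.055, 0, 0.005], "twist": [0, 0, 0], "grip": 1}, {"xyz": [0.055, 0, 0.005], "twist": [0, 0, 0], "grip": 1}, {"xyz": [0.055, 0, 0.005], "twist": [0, 0, 0], "grip": 1}])

```text
time: 10.95
position: [683.0, 207.3, 222.7]
tool_rot: [[0.973, 0.232, 0.003], [0.232, -0.973, -0.0], [0.003, 0.001, -1.0]]
force: [2.2, -1.8, 8.8]
opening: 18.9
gripper_force: 31.2
```

To row units: -50 mm is -0.0625, -20 mm is -0.025.

>>> send_rows(series=[{"xyz": [0, 0, 0], "twist": [0, 0, 0], "grip": 0.7}, {"xyz": [0, 0, 0], "twist": [0, 0, 0], "grip": 0.5}, {"xyz": [0, 0, 0], "twist": [0, 0, 0], "grip": 0.5}, {"xyz": [0, 0, -0.025], "twist": [0, 0, 0], "grip": 0.5}, {"xyz": [0, 0, -0.0625], "twist": [0, 0, 0], "grip": 0.5}])

```text
time: 11.45
position: [681.3, 207.5, 270.0]
tool_rot: [[0.973, 0.232, -0.004], [0.232, -0.973, -0.001], [-0.004, -0.0, -1.0]]
force: [0.9, -0.7, 1.2]
opening: 42.8
gripper_force: 0.0
```

```bash
python3 - <<'E'
from h import *
a=np.radians(13.1);ex=np.array([np.cos(a),np.sin(a)]);ey=np.array([-ex[1],ex[0]])
p=np.array([581.8,216.2])-12*ex-30*ey;print("plate",p)
go((p[0],p[1],270),103.1)
E
```

```text
plate [576.91182762 184.26090529]
at [681.3 207.5 270. ] shift [-106.9   -1.6    0.3] twist [ -0.2   0.2 -89.7] t 11.4 open 42.8
```

To row units: -107 mm is -0.1338, -90 mm is -0.1125, -34 degrees is -0.3778.

>>> send_rows(series=[{"xyz": [-0.025, 0, -0.01], "twist": [0, 0, 0], "grip": 0.5}, {"xyz": [-0.0563, 0, -0.01], "twist": [0, 0, -0.0944], "grip": 0.5}, {"xyz": [-0.0875, -0.0013, -0.01], "twist": [0, 0, -0.1889], "grip": 0.5}, {"xyz": [-0.1125, -0.0013, -0.01], "twist": [0, 0, -0.2833], "grip": 0.5}, {"xyz": [-0.1338, -0.0025, 0], "twist": [0, 0, -0.3778], "grip": 0.5}])

```text
time: 11.95
position: [576.5, 184.5, 272.3]
tool_rot: [[0.672, 0.741, 0.002], [0.741, -0.672, 0.0], [0.001, 0.001, -1.0]]
force: [-0.0, -0.6, 0.3]
opening: 42.8
gripper_force: 0.0
```

To row units: -42.5 degrees is -0.4722.

>>> send_rows(series=[{"xyz": [0, 0, 0], "twist": [0, 0, -0.0944], "grip": 0.5}, {"xyz": [0, 0, 0], "twist": [0, 0, -0.1889], "grip": 0.5}, {"xyz": [0, 0, 0], "twist": [0, 0, -0.2833], "grip": 0.5}, {"xyz": [0, 0, 0], "twist": [0, 0, -0.3778], "grip": 0.5}, {"xyz": [0, 0, 0], "twist": [0, 0, -0.4722], "grip": 0.5}])

```text
time: 12.45
position: [577.3, 184.7, 271.3]
tool_rot: [[-0.005, 1.0, -0.0], [1.0, 0.005, -0.0], [-0.0, -0.0, -1.0]]
force: [0.4, -0.2, -0.4]
opening: 42.5
gripper_force: 0.0
```

To row units: -13.2 degrees is -0.1467.

>>> send_rows(series=[{"xyz": [0, 0, 0], "twist": [0, 0, -0.0944], "grip": 0.5}, {"xyz": [0, 0, 0], "twist": [0, 0, -0.1467], "grip": 0.5}, {"xyz": [0, 0, 0], "twist": [0, 0, -0.1467], "grip": 0.5}])

```text
time: 12.75
position: [577.3, 184.7, 271.3]
tool_rot: [[-0.229, 0.973, -0.0], [0.973, 0.229, -0.0], [-0.0, -0.0, -1.0]]
force: [-0.4, -0.1, 0.2]
opening: 42.8
gripper_force: 0.0
```

```bash
python3 - <<'E'
from h import *
go((576.9,184.3,120),103.1)
s=robot.capture("scene")[:,:,::-1];t=robot.capture("top")[:,:,::-1]
cv2.imwrite("pics/t3.png",t);cv2.imwrite("pics/s3.png",s)
c=lambda i,x,y:cv2.resize(i[y:y+90,x:x+120],(400,300),interpolation=cv2.INTER_CUBIC)
cv2.imwrite("pics/well.png",np.hstack([c(t,200,150),c(s,200,140)]))
for n,i,b in(("top",t,(205,160,290,225)),("scene",s,(230,185,285,235))):
    m=mask(i,(5,150,150),(20,255,255),b);print(n,m.sum()/255,cen(m) if m.any() else 0, plane(n,[cen(m)],75) if m.any() else 0)
E
```

```text
at [577.3 184.7 271.3] shift [ -0.3  -0.4 151.3] twist [-0.   0.   0.1] t 12.8 open 42.8
top 67.0 (260.64179104477614, 189.16417910447763) [[579.3843569  174.47951482  75.        ]]
scene 58.0 (262.6034482758621, 210.1551724137931) [[582.56653612 170.84258551  75.        ]]
```

View pics/well.png

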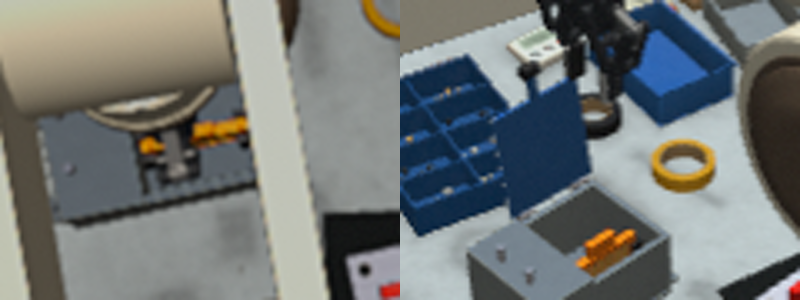

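```bash
python3 - <<'E'
from h import *
np.set_printoptions(precision=1,suppress=True)
a=np.radians(13.1);ex=np.array([np.cos(a),np.sin(a),0]);ey=np.array([-ex[1],ex[0],0]);O=np.array([581.8,216.2,0])
pts={f"y{y}z{z}":O-12*ex+y*ey+[0,0,z] for y,z in((-47,80),(-13,80),(-30,70),(-74,62),(14,62))}
for n in("scene","top"):
    c=robot.calibration(n);K=np.array([[c['fx'],0,c['cx']],[0,c['fy'],c['cy']],[0,0,1]]);R=c['attitude'].T
    p=cv2.projectPoints(np.array(list(pts.values())),cv2.Rodrigues(R)[0],-R@c['eye'],K,c['distortion'])[0][:,0]
    off=(200,140) if n=="scene" else (200,150)
    print(n,{k:((q-off)/.3).round(0) for k,q in zip(pts,p)})
E
python3 -c "
import cv2;s=cv2.imread('pics/s3.png')[190:235,240:300];t=cv2.imread('pics/t3.png')[175:205,230:290]
import numpy as np
cv2.imwrite('pics/z.png',np.vstack([cv2.resize(s,None,fx=8,fy=8,interpolation=2),cv2.resize(t,None,fx=8,fy=8,interpolation=2)]))"
```

```text
scene {'y-47z80': array([212., 230.]), 'y-13z80': array([187., 246.]), 'y-30z70': array([200., 245.]), 'y-74z62': array([232., 231.]), 'y14z62': array([167., 272.])}
top {'y-47z80': array([210., 128.]), 'y-13z80': array([168., 137.]), 'y-30z70': array([190., 134.]), 'y-74z62': array([245., 124.]), 'y14z62': array([137., 148.])}
```

View pics/z.png

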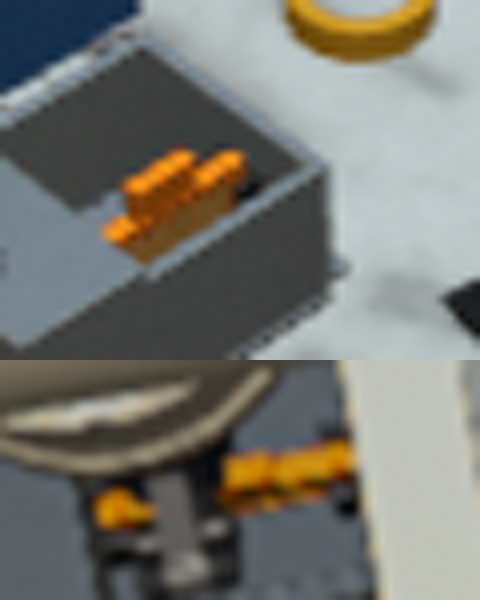

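To row units: 140 mm is 0.175, 115 mm is 0.1438.

>>> send_rows(series=[{"xyz": [0, 0, 0.0375], "twist": [0, 0, 0], "grip": 0.65}, {"xyz": [0, 0, 0.075], "twist": [0, 0, 0], "grip": 0.65}, {"xyz": [0, 0, 0.1125], "twist": [0, 0, 0], "grip": 0.65}, {"xyz": [0, 0, 0.1438], "twist": [0, 0, 0], "grip": 0.65}, {"xyz": [0, 0, 0.175], "twist": [0, 0, 0], "grip": 0.65}])

```text
time: 13.35
position: [577.2, 184.8, 130.2]
tool_rot: [[-0.225, 0.974, -0.0], [0.974, 0.225, 0.0], [0.0, -0.0, -1.0]]
force: [-0.3, -0.7, 1.0]
opening: 30.1
gripper_force: 0.0
```

To row units: 81 mm is 0.1013, 70 mm is 0.0875.

>>> send_rows(series=[{"xyz": [0, 0, 0.0225], "twist": [0, 0, 0], "grip": 0.65}, {"xyz": [0, 0, 0.045], "twist": [0, 0, 0], "grip": 0.65}, {"xyz": [0, 0, 0.0675], "twist": [0, 0, 0], "grip": 0.65}, {"xyz": [0, 0, 0.0875], "twist": [0, 0, 0], "grip": 0.65}, {"xyz": [0, 0, 0.1013], "twist": [0, 0, 0], "grip": 0.65}])

```text
time: 13.85
position: [577.0, 184.7, 49.2]
tool_rot: [[-0.225, 0.974, -0.001], [0.974, 0.225, -0.0], [0.0, -0.001, -1.0]]
force: [-0.0, 0.3, 0.2]
opening: 29.8
gripper_force: 0.0
```

>>> send_rows(series=[{"xyz": [0, 0, 0], "twist": [0, 0, 0], "grip": 1}, {"xyz": [0, 0, 0], "twist": [0, 0, 0], "grip": 1}, {"xyz": [0, 0, 0], "twist": [0, 0, 0], "grip": 1}, {"xyz": [0, 0, 0], "twist": [0, 0, 0], "grip": 1}, {"xyz": [0, 0, 0], "twist": [0, 0, 0], "grip": 1}], grip_force=50)

```text
time: 14.35
position: [577.5, 184.8, 50.8]
tool_rot: [[-0.227, 0.974, 0.001], [0.974, 0.227, 0.0], [0.0, 0.001, -1.0]]
force: [-0.9, 0.6, -1.4]
opening: 9.4
gripper_force: 51.0
```

To row units: -85 mm is -0.1063, -60 mm is -0.075.

>>> send_rows(series=[{"xyz": [0, 0, -0.01], "twist": [0, 0, 0], "grip": 1}, {"xyz": [0, 0, -0.0275], "twist": [0, 0, 0], "grip": 1}, {"xyz": [0, 0, -0.05], "twist": [0, 0, 0], "grip": 1}, {"xyz": [0, 0, -0.075], "twist": [0, 0, 0], "grip": 1}, {"xyz": [0, 0, -0.1063], "twist": [0, 0, 0], "grip": 1}])

```text
time: 14.85
position: [577.1, 184.8, 137.0]
tool_rot: [[-0.227, 0.974, -0.0], [0.974, 0.227, 0.0], [0.0, -0.0, -1.0]]
force: [0.2, -0.4, -1.1]
opening: 9.0
gripper_force: 51.0
```

To row units: -50 mm is -0.0625, -45 mm is -0.0563.

>>> send_rows(series=[{"xyz": [0, 0, -0.0313], "twist": [0, 0, 0], "grip": 1}, {"xyz": [0, 0, -0.0563], "twist": [0, 0, 0], "grip": 1}, {"xyz": [0, 0, -0.0625], "twist": [0, 0, 0], "grip": 1}, {"xyz": [0, 0, -0.0625], "twist": [0, 0, 0], "grip": 1}, {"xyz": [0, 0, -0.0625], "twist": [0, 0, 0], "grip": 1}])

```text
time: 15.35
position: [577.0, 184.7, 184.5]
tool_rot: [[-0.227, 0.974, -0.001], [0.974, 0.227, -0.0], [0.0, -0.001, -1.0]]
force: [-0.2, -0.1, -1.0]
opening: 9.1
gripper_force: 51.1
```

```bash
python3 - <<'E'
from h import *
go((440,-100,190),103.1)
t=robot.capture("top")[:,:,::-1];s=robot.capture("scene")[:,:,::-1]
cv2.imwrite("pics/t4.png",t);cv2.imwrite("pics/s4.png",s)
c=lambda i,x,y:cv2.resize(i[y:y+90,x:x+120],(400,300),interpolation=cv2.INTER_CUBIC)
cv2.imwrite("pics/lift2.png",np.hstack([c(t,370,165),c(s,200,130)]))
E
```

```text
at [577.  184.7 184.5] shift [-246.1 -198.2   -5.3] twist [-0.1 -0.   0. ] t 15.3 open 9.1
```

View pics/lift2.png

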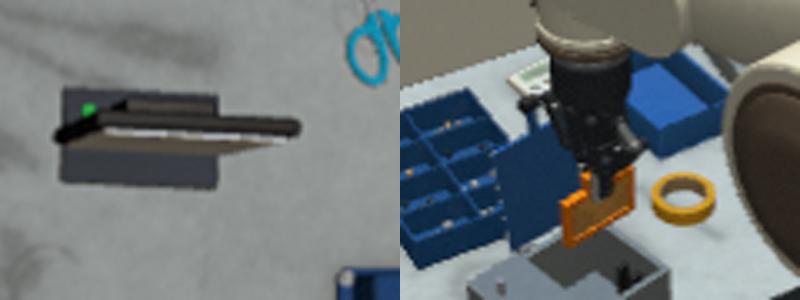

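To row units: -173 mm is -0.2163, -139 mm is -0.1738.

>>> send_rows(series=[{"xyz": [-0.0375, -0.03, -0.0038], "twist": [0, 0, 0], "grip": 1}, {"xyz": [-0.0813, -0.065, -0.0063], "twist": [0, 0, 0], "grip": 1}, {"xyz": [-0.1263, -0.1013, -0.0063], "twist": [0, 0, 0], "grip": 1}, {"xyz": [-0.1713, -0.1375, -0.0063], "twist": [0, 0, 0], "grip": 1}, {"xyz": [-0.2163, -0.1738, -0.0063], "twist": [0, 0, 0], "grip": 1}])

```text
time: 15.95
position: [480.0, -16.5, 189.6]
tool_rot: [[-0.228, 0.974, -0.001], [0.974, 0.228, 0.0], [0.0, -0.001, -1.0]]
force: [1.8, -0.3, -1.7]
opening: 9.3
gripper_force: 51.0
```

To row units: -73 mm is -0.0913, -59 mm is -0.0738, 15 degrees is 0.1667.

>>> send_rows(series=[{"xyz": [-0.0375, -0.03, 0], "twist": [0, 0, 0.0556], "grip": 1}, {"xyz": [-0.0688, -0.0563, 0], "twist": [0, 0, 0.1111], "grip": 1}, {"xyz": [-0.0913, -0.0738, 0], "twist": [0, 0, 0.1667], "grip": 1}, {"xyz": [-0.0913, -0.0738, 0], "twist": [0, 0, 0.1667], "grip": 1}])

```text
time: 16.35
position: [439.3, -101.7, 189.8]
tool_rot: [[0.038, 0.999, -0.001], [0.999, -0.038, -0.0], [-0.0, -0.001, -1.0]]
force: [0.5, -0.1, -0.7]
opening: 9.3
gripper_force: 51.0
```

```bash
python3 - <<'E'
from h import *
go((450,-237,108.8),88.1)
E
```

```text
at [ 439.3 -101.7  189.8] shift [-134.8   15.9   81. ] twist [-0.1  0.  -0.3] t 16.4 open 9.3
```

>>> send_rows(series=[{"xyz": [-0.0313, 0, 0], "twist": [0, 0, 0], "grip": 1}, {"xyz": [-0.0688, 0, 0], "twist": [0, 0, 0], "grip": 1}, {"xyz": [-0.1063, 0, 0.0125], "twist": [0, 0, 0], "grip": 1}, {"xyz": [-0.1438, 0.0063, 0.0313], "twist": [0, 0, 0], "grip": 1}, {"xyz": [-0.1688, 0.01, 0.05], "twist": [0, 0, 0], "grip": 1}])

```text
time: 16.85
position: [444.3, -236.2, 149.2]
tool_rot: [[0.032, 0.999, -0.0], [0.999, -0.032, 0.0], [0.0, -0.0, -1.0]]
force: [1.0, 0.1, -0.7]
opening: 8.9
gripper_force: 51.0
```

To row units: 41 mm is 0.0513, 38 mm is 0.0475.

>>> send_rows(series=[{"xyz": [0, 0.0025, 0.0125], "twist": [0, 0, 0], "grip": 1}, {"xyz": [0, 0.005, 0.025], "twist": [0, 0, 0], "grip": 1}, {"xyz": [0, 0.0075, 0.0375], "twist": [0, 0, 0], "grip": 1}, {"xyz": [0, 0.01, 0.0475], "twist": [0, 0, 0], "grip": 1}, {"xyz": [0, 0.01, 0.0513], "twist": [0, 0, 0], "grip": 1}])

```text
time: 17.35
position: [452.2, -234.5, 108.5]
tool_rot: [[0.031, 1.0, -0.001], [1.0, -0.031, 0.001], [0.001, -0.001, -1.0]]
force: [0.8, 0.6, -0.9]
opening: 9.3
gripper_force: 51.0
```

>>> send_rows(series=[{"xyz": [0, 0, 0], "twist": [0, 0, 0], "grip": 1}, {"xyz": [0, 0, 0], "twist": [0, 0, 0], "grip": 1}, {"xyz": [0, 0, 0], "twist": [0, 0, 0], "grip": 1}, {"xyz": [0, 0, 0], "twist": [0, 0, 0], "grip": 1}, {"xyz": [0, 0, 0], "twist": [0, 0, 0], "grip": 1}])

```text
time: 17.85
position: [452.1, -235.3, 109.5]
tool_rot: [[0.032, 0.999, 0.0], [0.999, -0.032, -0.0], [-0.0, 0.0, -1.0]]
force: [-0.0, -0.5, -0.9]
opening: 9.4
gripper_force: 51.0
```

```bash
python3 - <<'E'
from h import *
go((450,-237,108.8),88.1)
t=robot.capture("top")[:,:,::-1];s=robot.capture("scene")[:,:,::-1]
cv2.imwrite("pics/final.png",np.vstack([np.hstack([cv2.resize(t[150:285,200:380],(400,300)),cv2.resize(t[150:285,340:520],(400,300))]),np.hstack([cv2.resize(s[130:265,200:380],(400,300)),cv2.resize(s[130:265,340:520],(400,300))])]))
E
```

```text
at [ 452.1 -235.3  109.5] shift [-1.8 -2.1  0.7] twist [0. 0. 0.] t 17.9 open 9.4
```

View pics/final.png

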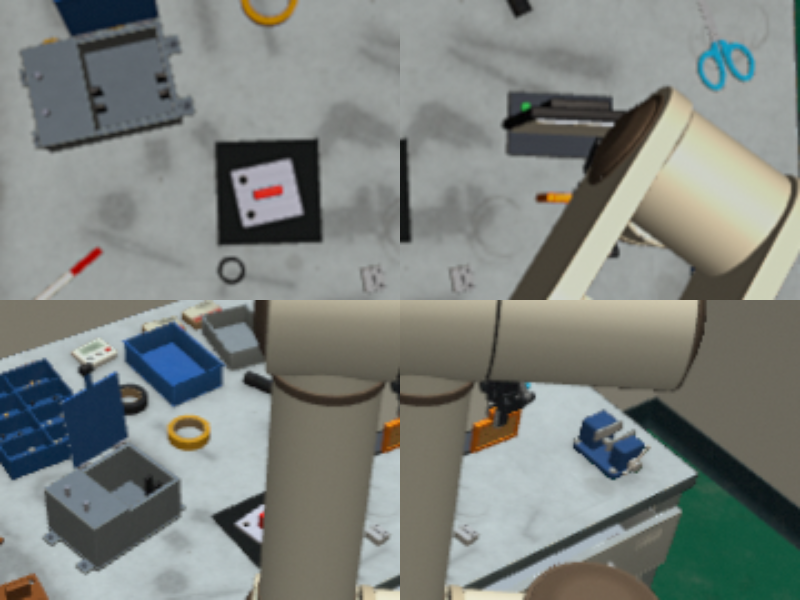

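The final picture shows the keeper flat on the mat (268,192), the flap up (95,430), and the plate held upright in front of the panel (555,198 / 497,428). Nothing is touching it, and the pose is within about 3 mm of the target, so I'm handing in.

```bash
python3 -c "
from cell import robot
print(robot.sign_off())"
```

```text
the job is handed in; nothing more can be done
None
```

I handed the job in at about 18 s of the 67 s allowed: the keeper is flat on the mat, the flap is up, and the filter plate is held square to the panel within about 3 mm of my measured view point; the hand-in gave no verdict.

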